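# Tap the bench switches on for sanding

### The arm

A 6-joint arm with a two-finger parallel gripper is mounted at the origin on a cart in front of the work surface, level with it; the furniture and walls round the work are solid. World frame = base frame: x ahead of the robot, y to its left, z up, the work surface at z = 0. Lengths are in m, angles in degrees, forces in N, time in s.
With the tool pointing down it reaches from about 0.275 to 1 m from the base axis. Payload 8.4 kg.
Tool frame: the origin (TCP) lies midway between the tips of the shut fingers; the grasp point (between the pads) lies 19 mm behind it; z points along the fingers, y is the line along which they close (so a half turn about z gives the same grasp; the last joint's range is limited). The gripper opens to 85 mm and grips with 20 to 120 N. Pads are 22 mm wide; open, the fingers measure 114 mm over their backs; the gripper's body (76 mm by 85 mm) begins 54 mm behind the grasp point. The pads swing forward as they close: fully open they stand 13 mm farther back than shut.
Start: joints at [-75.711, 20.225, 93.587, -0, 66.188, -0.138], TCP at [0.156, -0.605, 0.231] pointing down, gripper open.
Joint ranges: [-150.9, 150.9], [-52.94, 120.26], [3.33, 152.33], [-74.26, 254.26], [0, 154.13], [-172.89, 172.89]. Speed limits (degrees/s): [127.2, 127.2, 159.86, 180, 180, 180].

### API

Orientations are given as [roll, pitch, yaw] about the fixed x, y, z axes, in that order (R = Rz(yaw) Ry(pitch) Rx(roll)).
In Python, from rig import robot gives the robot as it stands. The module is installed in compiled form; this text tells all that it offers.
- The arm moves only by the shell command python3 -m crank 'ROWS' [OPENING]. ROWS is a JSON object of lists of equal length, an entry for each row: "xyz": the shift along the world's x, y, z in cm, a list of three; "rot": the turn, a rotation vector about the world's x, y, z in degrees, a list of three. A call has 1 to 5 rows; each row shifts and turns the commanded pose from where the row before left it; what a row does not reach is not made up. A row lasts 1/10 s, in which the tool goes at most 50 mm and 8.59 degrees, less where a joint would pass 70% of its speed; a pose out of reach is approached as far as the arm can. A call is refused whole if a number of a shift passes 5 or a number of a turn 8.59, either way. A call with a gripper value outside its range is refused whole. OPENING is the closure, from -1 (fully open) to 1 (shut), set as the call begins (- or left out, the last holds). The fingers move at their own pace and stop on an object; the grip force is fixed at half the most. Time passes only in rows, so rows that do not move let the fingers close. It gives the time, the measured TCP pose, the force, the opening and the grip force at its end, in the units of the state.
- robot.read_state(): the state, without advancing time (a new reading comes with each control period).
- robot.read_camera(name): name is "scene" or "top" or "wrist"; returns the picture (400x640x3 uint8, blue, green, red); there is no depth.
- robot.camera_info(name): a dict with "camera_matrix" (3x3 intrinsics, pixels), "dist" ([k1, k2, p1, p2, k3] as OpenCV has them; the pictures are not rectified), "R" (3x3) and "t" (3): a world point X has camera coordinates R X + t. Camera axes: x right, y down, z forward; pixel columns grow to the right and rows downward; lengths in m; the calibration is good to about 2 mm. A picture is of the moment at which its call begins: read the wrist's pose just before it. camera_info takes no time and is no camera call; for the wrist camera it gives the pose at the moment of the call.
- robot.finish_job(): hands the job in; it is judged then, once.
The state is a dict: "time_s": time; "joint_positions": joint angles; "qd": joint speeds; "joint_torque": joint torques, N m; "eef_pos": TCP position; "ee_rot": TCP orientation; "force": force on the tool from outside, world axes, zero at the start; "ft_torque": the same for the moment, N m; "gripper_width": opening from 0.0 (shut) to 1.0 (fully open); "grip_force": force on a finger pad.
Only numpy, scipy, OpenCV 4.12 (cv2) and the standard library are available. Lean on these libraries where they do the work, as an engineer would, in place of code of your own. Each camera call takes 0.05 s, during which the arm holds its last target. There are 200 camera calls.

### The job

Get the bench ready for sanding by switching on its three cordless switches in this order: first the yellow one (work lamp), then the blue one (dust extractor), last the red one (sander). Tap each lightly with the fingertips on the white-dotted end of its coloured rocker, so that this end goes all the way down and stays down. Leave all three on and standing where they are, neither lifted nor shoved about, and do not disturb the tape measure, the sanding block or the wood offcut.

Things in the scene. Friction and masses are not known exactly. Their poses are not given: they have to be found in the camera images.
- lamp: cordless switch with the yellow rocker: loose grey housing 96 x 60 x 30 mm (x, y, z), 0.3 to 0.5 kg, on rubber feet. Origin: centre of its underside; z up, x along its length. Rocker on top, 68 mm along x by 40 mm wide; it tilts about a line parallel to y, 34 mm above the underside, over the middle of the housing. The end of the rocker towards -x carries the white dot.
- lamp_dot (a point): the white dot (13 mm across) on the upper face of the yellow rocker, 27 mm from its tilt line; moves with the rocker. About 46 to 48 mm above the worktop while off (dotted end up), 35 mm when fully on; a steady push of about 2 to 3 N straight down on it moves it; it stays where it is left and comes to a hard stop at fully on.
- lamp_rocker (a joint): tilt of the yellow rocker: 0 fully off (dotted end up), 0.25 level, 0.5 rad fully on (dotted end down, hard stop); starts between 0 and 0.08; stays where it is left (friction, no spring).
- extractor: cordless switch with the blue rocker: loose grey housing 96 x 60 x 30 mm (x, y, z), 0.3 to 0.5 kg, on rubber feet. Origin: centre of its underside; z up, x along its length. Rocker on top, 68 mm along x by 40 mm wide; it tilts about a line parallel to y, 34 mm above the underside, over the middle of the housing. The end of the rocker towards -x carries the white dot.
- extractor_dot (a point): the white dot (13 mm across) on the upper face of the blue rocker, 27 mm from its tilt line; moves with the rocker. About 46 to 48 mm above the worktop while off (dotted end up), 35 mm when fully on; a steady push of about 2 to 3 N straight down on it moves it; it stays where it is left and comes to a hard stop at fully on.
- extractor_rocker (a joint): tilt of the blue rocker: 0 fully off (dotted end up), 0.25 level, 0.5 rad fully on (dotted end down, hard stop); starts between 0 and 0.08; stays where it is left (friction, no spring).
- sander: cordless switch with the red rocker: loose grey housing 96 x 60 x 30 mm (x, y, z), 0.3 to 0.5 kg, on rubber feet. Origin: centre of its underside; z up, x along its length. Rocker on top, 68 mm along x by 40 mm wide; it tilts about a line parallel to y, 34 mm above the underside, over the middle of the housing. The end of the rocker towards -x carries the white dot.
- sander_dot (a point): the white dot (13 mm across) on the upper face of the red rocker, 27 mm from its tilt line; moves with the rocker. About 46 to 48 mm above the worktop while off (dotted end up), 35 mm when fully on; a steady push of about 2 to 3 N straight down on it moves it; it stays where it is left and comes to a hard stop at fully on.
- sander_rocker (a joint): tilt of the red rocker: 0 fully off (dotted end up), 0.25 level, 0.5 rad fully on (dotted end down, hard stop); starts between 0 and 0.08; stays where it is left (friction, no spring).
- tape_measure: bystander: yellow tape measure with a black centre, standing upright, 39 x 91 x 66 mm (x, y, z); origin under its middle.
- sanding_block: bystander: cork sanding block, 61 x 112 x 30 mm; origin at the centre of its underside.
- wood_offcut: bystander: block of wood, 45 x 90 x 38 mm; origin at the centre of its underside.

How it is judged:
By the outcome, as a careful person would: the job done as asked, in the order asked, and still so for the second after the job is handed in, with the robot touching nothing.
It also fails if it takes over 58 s, if anything falls off the work surface, if the arm or the gripper's body presses on something with over 40 N, if the wrist force passes 120 N, or if a joint passes its speed limit or range.

## Working session

There is one attempt and no reset: what is moved stays moved. The work goes in short steps, Python scripts to look and compute and a shell command to move; the robot and the scene stay as the last step left them, time stands still between calls to the robot, and variables do not carry over. Pictures are saved under pics/ and viewed, at most 10 in all, crops included, and the job is handed in when it is done.

```bash
mkdir -p pics; python3 - <<'E'
from rig import robot
import cv2
for n in ("scene","top"):
    cv2.imwrite(f"pics/{n}0.png",robot.read_camera(n))
s=robot.read_state();print(s)
for n in ("scene","top"):print(robot.camera_info(n))
E
```

```text
{'time_s': 0.1, 'joint_positions': array([-7.57117219e+01,  2.02613405e+01,  9.36257287e+01, -6.26556268e-04,
        6.61883208e+01, -1.37958546e-01]), 'qd': array([ 0.0546232 , -0.0609564 , -0.12733771,  0.03198619, -0.01243427,
       -0.03351823]), 'joint_torque': array([ 2.60813231e-04, -6.06356120e+01, -3.42820823e+01,  2.66333439e-05,
        4.02087666e-03, -1.71464319e-05]), 'eef_pos': array([ 0.15559114, -0.60486665,  0.23059917]), 'ee_rot': array([-1.79924609e+02,  3.91360990e-04,  1.44264902e+01]), 'force': array([-0.38835306, -0.36799152,  0.85654384]), 'ft_torque': array([ 0.03552324, -0.0241367 ,  0.06425083]), 'grip_force': 0.0, 'gripper_width': 0.9996533143771281}
{'camera_matrix': array([[509.43696685,   0.        , 324.50406336],
       [  0.        , 509.43696685, 197.55527227],
       [  0.        ,   0.        ,   1.        ]]), 'dist': array([-0.09452585,  0.        ,  0.        ,  0.        ,  0.        ]), 'R': array([[-0.83319892, -0.55292788, -0.00709367],
       [-0.3415745 ,  0.52471714, -0.77974277],
       [ 0.43486368, -0.64725781, -0.62605982]]), 't': array([0.48624519, 0.25062118, 1.38055781])}
{'camera_matrix': array([[453.06508776,   0.        , 315.4888057 ],
       [  0.        , 453.06508776, 198.44768334],
       [  0.        ,   0.        ,   1.        ]]), 'dist': array([-0.13150883,  0.        ,  0.        ,  0.        ,  0.        ]), 'R': array([[ 0.00639236, -0.99990998, -0.01179677],
       [-0.9912885 , -0.00478439, -0.1316215 ],
       [ 0.13155321,  0.01253537, -0.99122985]]), 't': array([0.01185904, 0.59014234, 1.37596908])}
```

View pics/top0.png

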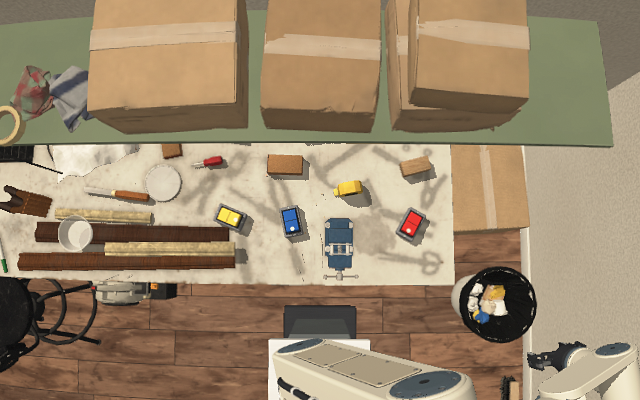

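View pics/scene0.png

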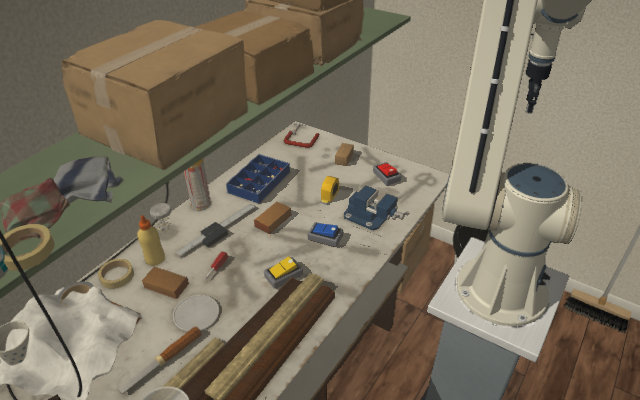

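The top view shows the yellow rocker at (231,215), blue at (291,222) with its dot at (294,234), and red at (411,224) with its dot at (408,231). A vise stands between blue and red at (340,240), and a shelf covers the far side. The scene view shows the same three at (284,268), (323,231) and (387,171). Next I'll measure the rockers and dots.

```bash
cat > h.py <<'E'
import cv2,numpy as np
from rig import robot
HUE={'lamp':(22,34),'extractor':(105,125),'sander':(-6,6)}
def mask(img,n,roi):
    h=cv2.cvtColor(img,cv2.COLOR_BGR2HSV).astype(int);H=h[...,0]
    a,b=HUE[n]
    if a<0:H=np.where(H>90,H-180,H)
    m=((H>=a)&(H<=b)&(h[...,1]>120)&(h[...,2]>70)).astype(np.uint8)
    k=np.zeros_like(m);x,y,r=roi;k[y-r:y+r,x-r:x+r]=1
    return m*k
def rocker(img,n,roi,wht=165):
    m=mask(img,n,roi)
    nb,l,st,c=cv2.connectedComponentsWithStats(m)
    i=1+np.argmax(st[1:,4]); m=(l==i).astype(np.uint8)
    ct=max(cv2.findContours(m,0,2)[0],key=cv2.contourArea)
    hull=cv2.convexHull(ct);hm=np.zeros_like(m);cv2.fillConvexPoly(hm,hull,1)
    h=cv2.cvtColor(img,cv2.COLOR_BGR2HSV)
    w=((h[...,1]<90)&(h[...,2]>wht)).astype(np.uint8)*hm
    nb,l,st,c=cv2.connectedComponentsWithStats(w)
    d=None;na=0
    if nb>1:
        j=1+np.argmax(st[1:,4]);d=c[j];na=st[j,4]
    mo=cv2.moments(hm,True)
    return np.array([mo['m10']/mo['m00'],mo['m01']/mo['m00']]),d,na,hull
def cast(px,info,z):
    p=cv2.undistortPoints(np.float64(px).reshape(-1,1,2),info['camera_matrix'],np.array(info['dist']))[:,0]
    R=np.array(info['R']);t=np.array(info['t'])
    C=-R.T@t; d=np.c_[p,np.ones(len(p))]@R
    return C+d*((z-C[2])/d[:,2])[:,None]
E
python3 - <<'E'
from h import *
ROI={'top':{'lamp':(231,215,22),'extractor':(291,222,22),'sander':(411,224,22)},'scene':{'lamp':(284,268,28),'extractor':(323,231,25),'sander':(387,171,22)}}
for c in ROI:
    img=cv2.imread(f'pics/{c}0.png');I=robot.camera_info(c)
    for n,r in ROI[c].items():
        ce,d,na,h=rocker(img,n,r)
        print(c,n,ce.round(1),d,na,'centre',cast([ce],I,.036)[0].round(4),'dot',None if d is None else cast([d],I,.047)[0].round(4))
t=cv2.imread('pics/top0.png');s=cv2.imread('pics/scene0.png')
f=lambda i,x,y:cv2.resize(i[y-25:y+25,x-33:x+33],(264,200),interpolation=cv2.INTER_CUBIC)
cv2.imwrite('pics/z.png',np.vstack([np.hstack([f(t,231,215),f(t,291,222),f(t,411,224)]),np.hstack([f(s,284,268),f(s,323,231),f(s,387,171)])]))
I=robot.camera_info('top')
print(cast([[340,225],[340,275],[324,225],[355,275],[347,188],[250,283]],I,.06).round(3), cast([[300,145]],I,.5).round(3))
E
```

```text
top lamp [229.  216.6] [235.13333333 219.46666667] 15 centre [0.5317 0.2861 0.036 ] dot [0.5219 0.2643 0.047 ]
top extractor [290.4 220.5] [291.875  228.3125] 16 centre [0.5209 0.093  0.036 ] dot [0.4958 0.0873 0.047 ]
top sander [411.2 223.4] [408.18181818 230.18181818] 11 centre [ 0.5135 -0.2838  0.036 ] dot [ 0.4915 -0.2719  0.047 ]
scene lamp [282.8 267.3] [290.23076923 260.76923077] 13 centre [0.5304 0.2878 0.036 ] dot [0.5213 0.2648 0.047 ]
scene extractor [324.9 229.3] [333.  228.5] 6 centre [0.519  0.0945 0.036 ] dot [0.4942 0.0886 0.047 ]
scene sander [386.9 168.9] [390.5 169.5] 4 centre [ 0.5105 -0.2812  0.036 ] dot [ 0.4917 -0.2707  0.047 ]
[[ 0.506 -0.06   0.06 ]
 [ 0.354 -0.061  0.06 ]
 [ 0.506 -0.012  0.06 ]
 [ 0.355 -0.106  0.06 ]
 [ 0.62  -0.082  0.06 ]
 [ 0.328  0.212  0.06 ]] [[0.644 0.043 0.5  ]]
```

View pics/z.png

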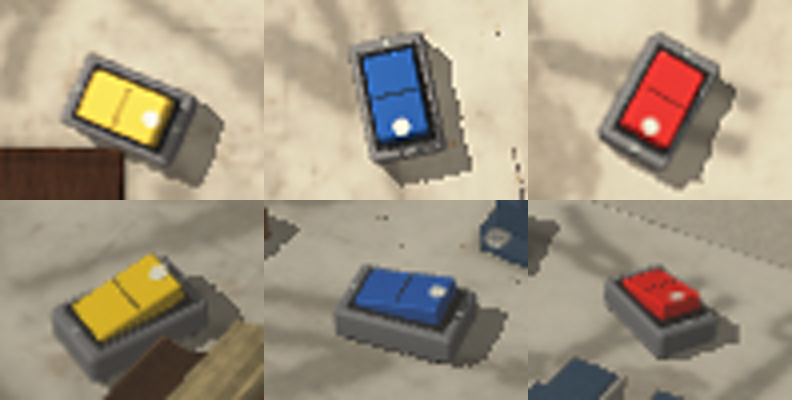

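The crops confirm it: each dot is on the raised end of its rocker, and the two views agree to about 2 mm. Before moving I'll check shelf and vise clearance.

```bash
python3 - <<'E'
from h import *
T=robot.camera_info('top');S=robot.camera_info('scene')
def tri(a,b):
    P=[];u=[]
    for I,p in((T,a),(S,b)):
        P.append(I['camera_matrix']@np.c_[I['R'],I['t']])
        u.append(cv2.undistortPoints(np.float64([[p]]),I['camera_matrix'],np.array(I['dist']),P=I['camera_matrix'])[0,0])
    X=cv2.triangulatePoints(P[0],P[1],u[0],u[1]);return (X[:3]/X[3]).ravel().round(3)
print('shelf corner',tri((612,146),(410,17)),'vise',tri((340,225),(362,190)))
D={'lamp':(.5217,.2646,.286,.531),'ext':(.495,.088,.0935,.52),'sander':(.4916,-.2713,-.2825,.512)}
for n,(x,y,cy,cx) in D.items(): print(n,np.degrees(np.arctan2(cy-y,cx-x)).round(1))
E
```

```text
shelf corner [ 0.676 -0.726  0.408] vise [ 0.495 -0.063  0.093]
lamp 66.5
ext 12.4
sander -28.8
```

```bash

python3 -m crank '{"xyz":[[1.8,4.3,0],[1.8,4.3,0],[1.8,4.3,0],[1.8,4.3,0],[1.8,4.3,0]],"rot":[[0,0,2.6],[0,0,2.6],[0,0,2.6],[0,0,2.6],[0,0,2.6]]}' 1
python3 -m crank '{"xyz":[[1.8,4.3,0],[1.8,4.3,0],[1.8,4.3,0],[1.8,4.3,0],[1.8,4.3,0]],"rot":[[0,0,2.6],[0,0,2.6],[0,0,2.6],[0,0,2.6],[0,0,2.6]]}'
python3 -m crank '{"xyz":[[1.8,4.3,0],[1.8,4.3,0],[1.8,4.3,0],[1.8,4.3,0],[1.8,4.3,0]],"rot":[[0,0,2.6],[0,0,2.6],[0,0,2.6],[0,0,2.6],[0,0,2.6]]}'
python3 -m crank '{"xyz":[[1.8,4.3,0],[1.8,4.3,0],[1.8,4.3,0],[1.8,4.3,0],[0,0,0]],"rot":[[0,0,2.6],[0,0,2.6],[0,0,2.6],[0,0,2.6],[0,0,2.6]]}'
```

```text
time_s: 0.6
eef_pos: [0.2459, -0.3884, 0.231]
ee_rot: [-180.0, -0.0, 27.5]
force: [0.4, 0.1, 0.7]
gripper_width: 0.148
grip_force: 0.0
time_s: 1.1
eef_pos: [0.3359, -0.1735, 0.2313]
ee_rot: [180.0, -0.0, 40.5]
force: [0.4, -0.6, -0.6]
gripper_width: 0.001
grip_force: 0.0
time_s: 1.6
eef_pos: [0.4259, 0.0417, 0.2313]
ee_rot: [180.0, -0.0, 53.6]
force: [1.1, -0.1, 1.5]
gripper_width: -0.002
grip_force: 0.0
time_s: 2.1
eef_pos: [0.4995, 0.2163, 0.231]
ee_rot: [180.0, -0.1, 66.7]
force: [0.8, -1.2, 0.5]
gripper_width: 0.002
grip_force: 0.0
```

```bash

python3 -m crank '{"xyz":[[1.1,2.3,-3],[1.1,2.3,-3],[0,0,-4],[0,0,-4],[0,0,-2]],"rot":[[0,0,0],[0,0,0],[0,0,0],[0,0,0],[0,0,0]]}'
python3 -m crank '{"xyz":[[0,0,-1],[0,0,0]],"rot":[[0,0,0],[0,0,0]]}'
python3 - <<'E'
from h import *
s=robot.read_state();I=robot.camera_info('wrist');im=robot.read_camera('wrist');cv2.imwrite('pics/w1.png',im)
print(s['eef_pos'],s['force'])
E
```

```text
time_s: 2.6
eef_pos: [0.5176, 0.2569, 0.0676]
ee_rot: [-179.8, 0.2, 66.5]
force: [-0.1, 0.5, 0.7]
gripper_width: 0.0
grip_force: 0.0
time_s: 2.8
eef_pos: [0.519, 0.2573, 0.0601]
ee_rot: [-179.9, 0.1, 66.4]
force: [-0.3, -0.8, 0.4]
gripper_width: -0.0
grip_force: 0.0
[0.51895468 0.25729948 0.06009124] [-0.25145924 -0.75109168  0.36910546]
```

View pics/w1.png

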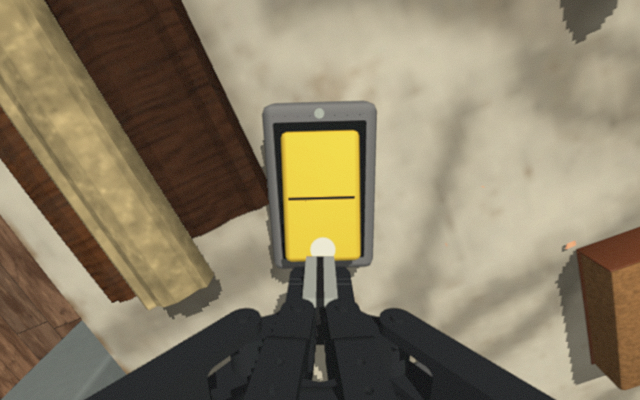

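The wrist view has the yellow rocker upright in the picture, its dot at (322,247) and the narrow fingertips just short of it. I'll cast the dot from here.

```bash
python3 - <<'E'
from h import *
I=robot.camera_info('wrist');s=robot.read_state()['eef_pos']
for p,z in(((322,247),.047),((322,197),.035)):
    X=cast([p],I,z)[0];print(X.round(4),((X-s)*100).round(2))
E
```

```text
[0.5238 0.2627 0.047 ] [ 0.4   0.5  -1.44]
[0.5334 0.2846 0.035 ] [ 1.37  2.69 -2.64]
```

```bash

python3 -m crank '{"xyz":[[0.3,0.5,0],[0,0,-0.8],[0,0,0]],"rot":[[0,0,0],[0,0,0],[0,0,0]]}'
python3 -m crank '{"xyz":[[0,0,-0.2],[0,0,-0.2],[0,0,-0.2],[0,0,0]],"rot":[[0,0,0],[0,0,0],[0,0,0],[0,0,0]]}'
```

```text
time_s: 3.15
eef_pos: [0.5229, 0.2629, 0.0533]
ee_rot: [180.0, -0.0, 66.4]
force: [-1.0, 0.1, -0.3]
gripper_width: 0.002
grip_force: 0.0
time_s: 3.55
eef_pos: [0.5226, 0.2625, 0.0471]
ee_rot: [-180.0, 0.0, 66.4]
force: [-0.5, -0.5, -0.3]
gripper_width: 0.002
grip_force: 0.0
```

```bash

python3 -m crank '{"xyz":[[0,0,-0.2],[0,0,-0.2],[0,0,0]],"rot":[[0,0,0],[0,0,0],[0,0,0]]}'
python3 -m crank '{"xyz":[[0,0,-0.2],[0,0,-0.2],[0,0,0]],"rot":[[0,0,0],[0,0,0],[0,0,0]]}'
python3 -m crank '{"xyz":[[0,0,-0.1],[0,0,-0.1],[0,0,0]],"rot":[[0,0,0],[0,0,0],[0,0,0]]}'
```

```text
time_s: 3.85
eef_pos: [0.5227, 0.2627, 0.043]
ee_rot: [-180.0, 0.0, 66.4]
force: [0.1, -0.0, -0.0]
gripper_width: 0.001
grip_force: 0.0
time_s: 4.15
eef_pos: [0.5226, 0.2625, 0.039]
ee_rot: [-180.0, 0.0, 66.4]
force: [-1.0, -1.1, 2.4]
gripper_width: 0.001
grip_force: 0.8
time_s: 4.45
eef_pos: [0.5226, 0.2624, 0.0376]
ee_rot: [-180.0, 0.0, 66.4]
force: [-2.4, -4.9, 7.8]
gripper_width: 0.002
grip_force: 4.4
```

```bash

python3 -m crank '{"xyz":[[0,0,0.5],[0,0,3],[0,0,0]],"rot":[[0,0,0],[0,0,0],[0,0,0]]}'
python3 - <<'E'
from h import *
s=robot.read_state();I=robot.camera_info('wrist');im=robot.read_camera('wrist')
t=robot.read_camera('scene')
a=cv2.resize(im[80:280,220:420],(400,400));b=cv2.resize(t[240:295,250:320],(400,314),interpolation=cv2.INTER_CUBIC)
cv2.imwrite('pics/w2.png',np.hstack([a,np.pad(b,((0,86),(0,0),(0,0)))]))
print(s['eef_pos'],s['force'])
for n,r in (('lamp',(284,268,28)),):print(rocker(t,n,r)[:3])
E
```

```text
time_s: 4.75
eef_pos: [0.5249, 0.2641, 0.0753]
ee_rot: [179.8, -0.3, 66.4]
force: [0.4, -0.4, 0.6]
gripper_width: 0.001
grip_force: 0.0
[0.52490594 0.26410896 0.07529993] [ 0.44901281 -0.36134317  0.58338588]
(array([281.97852761, 267.72699387]), array([291.625, 263.25 ]), np.int32(8))
```

View pics/w2.png

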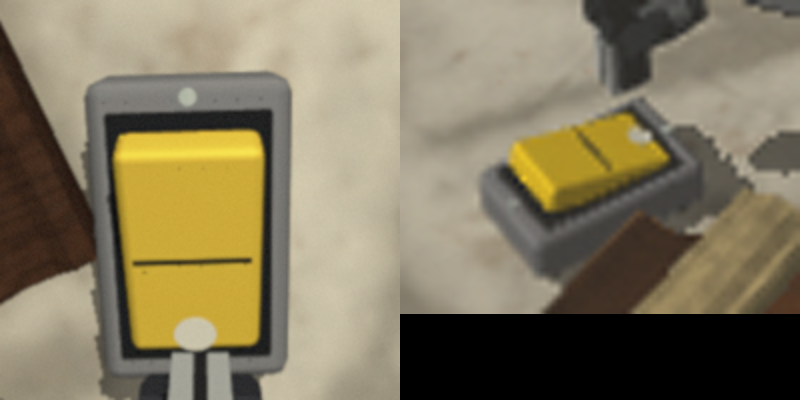

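The dotted end of the yellow rocker is now visibly down in both views; the dot is at about (318,246) in the wrist picture. I'll measure the dot's height from two views and check that the housing hasn't moved.

```bash
python3 - <<'E'
from h import *
C={c:(robot.camera_info(c),robot.read_camera(c)) for c in('top','scene','wrist')}
def wc(im,x,y,r=7):
    h=cv2.cvtColor(im,cv2.COLOR_BGR2HSV)[y-r:y+r+1,x-r:x+r+1,1].astype(float)
    w=np.clip(150-h,0,None); Y,X=np.mgrid[y-r:y+r+1,x-r:x+r+1]; 
    return w,(X*w).sum()/w.sum(),(Y*w).sum()/w.sum()
ps={'scene':wc(C['scene'][1],292,263,4)[1:],'wrist':(318,246.5)}
for z in(.033,.035,.037,.040,.045):
    print(z,*[cast([p],C[c][0],z)[0][:2].round(4) for c,p in ps.items()])
print(cast([[316,211]],C['wrist'][0],.035).round(4),ps)
print(rocker(C['top'][1],'lamp',(231,215,22))[:3])
E
```

```text
0.033 [0.5211 0.2516] [0.5197 0.2579]
0.035 [0.5198 0.2531] [0.5201 0.2588]
0.037 [0.5186 0.2546] [0.5205 0.2597]
0.04 [0.5168 0.2569] [0.5211 0.261 ]
0.045 [0.5137 0.2607] [0.5221 0.2633]
[[0.5282 0.2802 0.035 ]] {'scene': (np.float64(293.3363440860215), np.float64(261.46774193548384)), 'wrist': (318, 246.5)}
(array([240.33333333, 215.66666667]), None, 0)
```

```bash

python3 -m crank '{"xyz":[[0,0,3],[0,-1.5,2],[-0.5,-2.5,0],[-0.5,-2.5,0],[-0.5,-2.5,0]],"rot":[[0,0,-6],[0,0,-6],[0,0,-6],[0,0,-6],[0,0,-6]]}'
python3 -m crank '{"xyz":[[-0.5,-2.5,0],[-0.5,-2.5,0],[-0.3,-2.5,0],[0,-1,0],[0,0,0]],"rot":[[0,0,-6],[0,0,-6],[0,0,-6],[0,0,-6],[0,0,0]]}'
python3 - <<'E'
from h import *
C={}
for c,r in(('top',(231,215,22)),('scene',(284,268,28))):
    im=robot.read_camera(c);I=robot.camera_info(c);C[c]=im;cv2.imwrite(f'pics/{c}3.png',im)
    ce,d,na,h=rocker(im,'lamp',r,150);print(c,ce.round(1),d,na,cast([ce],I,.036)[0].round(4),[cast([d],I,z)[0][:2].round(4) for z in (.033,.035,.038,.041)])
s=robot.read_state();I=robot.camera_info('wrist');im=robot.read_camera('wrist');cv2.imwrite('pics/w3.png',im);ce,d,na,h=rocker(im,'extractor',(320,200,190));print(s['eef_pos'],ce,d,na,cast([d],I,.047))
a,b=C['top'],C['scene'];b0=cv2.imread('pics/scene0.png');a0=cv2.imread('pics/top0.png')
f=lambda i,x,y:cv2.resize(i[y-20:y+20,x-26:x+26],(390,300),interpolation=cv2.INTER_CUBIC)
cv2.imwrite('pics/z3.png',np.vstack([np.hstack([f(a0,231,215),f(a,231,215)]),np.hstack([f(b0,284,268),f(b,284,268)])]))
E
```

```text
time_s: 5.5
eef_pos: [0.507, 0.1719, 0.1217]
ee_rot: [-180.0, 0.0, 36.2]
force: [-1.0, -0.5, -0.1]
gripper_width: -0.002
grip_force: 0.0
time_s: 6.0
eef_pos: [0.4942, 0.0865, 0.1217]
ee_rot: [180.0, 0.1, 12.2]
force: [0.5, 1.4, 0.1]
gripper_width: -0.0
grip_force: 0.0
top [228.8 216.6] [237.         219.90909091] 11 [0.5318 0.2867 0.036 ] [array([0.5218, 0.261 ]), array([0.5216, 0.2607]), array([0.5214, 0.2601]), array([0.5211, 0.2595])]
scene [282.  267.7] [291.625 263.25 ] 8 [0.5313 0.2904 0.036 ] [array([0.521 , 0.2598]), array([0.5198, 0.2613]), array([0.5179, 0.2635]), array([0.5161, 0.2658])]
[0.49462027 0.08784905 0.12187994] [322.8775291  175.54341987] [323.03928571 215.61785714] 280 [[0.49667849 0.08543296 0.047     ]]
```

View pics/z3.png

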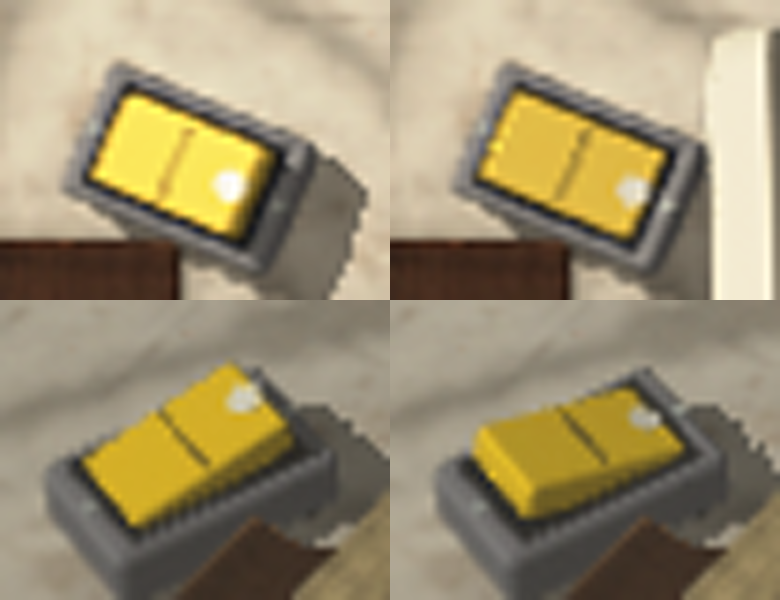

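The yellow rocker is fully on: the views agree on a dot height of about 35 mm, and the housing hasn't moved. Now the blue one, with the TCP already above its dot.

```bash

python3 -m crank '{"xyz":[[0.1,-0.1,-3],[0,0,-3],[0,0,-1],[0,0,0]],"rot":[[0,0,0],[0,0,0],[0,0,0],[0,0,0]]}'
python3 -m crank '{"xyz":[[0,0,-0.2],[0,0,-0.2],[0,0,-0.2],[0,0,-0.2],[0,0,0]],"rot":[[0,0,0],[0,0,0],[0,0,0],[0,0,0],[0,0,0]]}'
python3 -m crank '{"xyz":[[0,0,-0.2],[0,0,-0.2],[0,0,0]],"rot":[[0,0,0],[0,0,0],[0,0,0]]}'
python3 -m crank '{"xyz":[[0,0,-0.1],[0,0,-0.1],[0,0,0]],"rot":[[0,0,0],[0,0,0],[0,0,0]]}'
```

```text
time_s: 6.55
eef_pos: [0.4946, 0.0871, 0.051]
ee_rot: [-180.0, 0.2, 12.5]
force: [-0.5, -0.0, 0.3]
gripper_width: -0.001
grip_force: 0.0
time_s: 7.05
eef_pos: [0.4958, 0.0867, 0.0444]
ee_rot: [-180.0, -0.0, 12.4]
force: [0.5, 0.6, 0.9]
gripper_width: 0.003
grip_force: 0.3
time_s: 7.35
eef_pos: [0.4953, 0.0866, 0.04]
ee_rot: [180.0, 0.0, 12.4]
force: [-0.7, 0.7, 0.3]
gripper_width: -0.003
grip_force: 0.5
time_s: 7.65
eef_pos: [0.4953, 0.0866, 0.038]
ee_rot: [-180.0, 0.0, 12.4]
force: [-1.6, -0.7, 1.3]
gripper_width: 0.001
grip_force: 1.1
```

```bash

python3 -m crank '{"xyz":[[0,0,-0.1],[0,0,0]],"rot":[[0,0,0],[0,0,0]]}'
```

```text
time_s: 7.85
eef_pos: [0.4956, 0.0867, 0.0374]
ee_rot: [-180.0, 0.0, 12.4]
force: [-3.6, -1.3, 7.8]
gripper_width: 0.005
grip_force: 3.9
```

Blue shows the same hard-stop signature, 7.8 N at z = 0.0374. I'll lift and cross over the vise to red, checking blue on the way.

```bash

python3 -m crank '{"xyz":[[0,0,1],[0,0,4],[0,0,4],[0,0,4],[0,0,0]],"rot":[[0,0,0],[0,0,0],[0,0,0],[0,0,0],[0,0,0]]}'
python3 -m crank '{"xyz":[[0,-4,0],[0,-4,0],[0,-4,0],[0,-4,0],[0,-4,0]],"rot":[[0,0,-4.6],[0,0,-4.6],[0,0,-4.6],[0,0,-4.6],[0,0,-4.6]]}'
python3 -m crank '{"xyz":[[-0.1,-4,0],[-0.1,-4,0],[-0.1,-4,0],[0,-3.8,0],[0,0,-3]],"rot":[[0,0,-4.6],[0,0,-4.6],[0,0,-4.6],[0,0,-4.4],[0,0,0]]}'
python3 -m crank '{"xyz":[[0,0,0],[0,0,0]],"rot":[[0,0,0],[0,0,0]]}'
python3 - <<'E'
from h import *
for c,r in(('top',(291,222,22)),('scene',(323,231,25))):
    im=robot.read_camera(c);I=robot.camera_info(c);cv2.imwrite(f'pics/{c}4.png',im)
    ce,d,na,h=rocker(im,'extractor',r,150);print(c,ce.round(1),d,na,cast([ce],I,.036)[0].round(4),d is not None and [cast([d],I,z)[0][:2].round(4) for z in (.033,.035,.038,.041)])
s=robot.read_state();I=robot.camera_info('wrist');im=robot.read_camera('wrist');cv2.imwrite('pics/w4.png',im);ce,d,na,h=rocker(im,'sander',(320,200,190));print(s['eef_pos'],ce,d,na,cast([d],I,.047))
E
```

```text
time_s: 8.35
eef_pos: [0.4998, 0.0874, 0.1731]
ee_rot: [180.0, -0.6, 12.4]
force: [-0.2, -0.1, 0.2]
gripper_width: 0.004
grip_force: 0.0
time_s: 8.85
eef_pos: [0.4959, -0.1149, 0.1673]
ee_rot: [-180.0, -0.1, -10.8]
force: [1.4, -0.2, 0.3]
gripper_width: -0.0
grip_force: 0.0
time_s: 9.35
eef_pos: [0.4958, -0.2771, 0.1402]
ee_rot: [179.9, -0.6, -29.1]
force: [1.1, 0.7, -0.0]
gripper_width: -0.004
grip_force: 0.0
time_s: 9.55
eef_pos: [0.4922, -0.2707, 0.1369]
ee_rot: [-180.0, 0.1, -28.8]
force: [0.1, 0.7, 0.2]
gripper_width: 0.004
grip_force: 0.0
top [290.3 220.5] [292.4 229.4] 15 [0.5209 0.0932 0.036 ] [array([0.4933, 0.0865]), array([0.4932, 0.0864]), array([0.493 , 0.0862]), array([0.4928, 0.086 ])]
scene [324.5 229. ] [333.75 231.25] 8 [0.5208 0.094  0.036 ] [array([0.494 , 0.0847]), array([0.4928, 0.0865]), array([0.4911, 0.0893]), array([0.4893, 0.092 ])]
[ 0.49323818 -0.27079929  0.13809857] [324.36893592 173.24515871] [323.8961039  210.22943723] 231 [[ 0.49170066 -0.2737221   0.047     ]]
```

Blue is fully on: both views agree at z = 35 mm, and the housing hasn't moved. Now red.

```bash

python3 -m crank '{"xyz":[[-0.1,-0.1,-3],[0,0,-3],[0,0,-2.5],[0,0,0]],"rot":[[0,0,0],[0,0,0],[0,0,0],[0,0,0]]}'
python3 -m crank '{"xyz":[[0,0,-0.2],[0,0,-0.2],[0,0,-0.2],[0,0,-0.2],[0,0,0]],"rot":[[0,0,0],[0,0,0],[0,0,0],[0,0,0],[0,0,0]]}'
python3 -m crank '{"xyz":[[0,0,-0.2],[0,0,-0.1],[0,0,0]],"rot":[[0,0,0],[0,0,0],[0,0,0]]}'

```

```text
time_s: 10.1
eef_pos: [0.4904, -0.2709, 0.0505]
ee_rot: [-180.0, 0.2, -28.7]
force: [-0.1, 0.3, -0.3]
gripper_width: -0.001
grip_force: 0.0
time_s: 10.6
eef_pos: [0.492, -0.2724, 0.0447]
ee_rot: [-180.0, -0.0, -28.8]
force: [0.1, 0.8, 1.4]
gripper_width: -0.002
grip_force: 0.6
time_s: 10.9
eef_pos: [0.4915, -0.2722, 0.0411]
ee_rot: [-180.0, 0.0, -28.8]
force: [-1.7, 1.6, 1.6]
gripper_width: -0.002
grip_force: 0.6
```

```bash

python3 -m crank '{"xyz":[[0,0,-0.2],[0,0,-0.1],[0,0,0]],"rot":[[0,0,0],[0,0,0],[0,0,0]]}'
python3 -m crank '{"xyz":[[0,0,-0.1],[0,0,0]],"rot":[[0,0,0],[0,0,0]]}'
```

```text
time_s: 11.2
eef_pos: [0.4913, -0.2721, 0.0379]
ee_rot: [180.0, 0.1, -28.8]
force: [-1.9, 1.6, 0.6]
gripper_width: 0.002
grip_force: 1.0
time_s: 11.4
eef_pos: [0.4915, -0.2722, 0.0375]
ee_rot: [180.0, 0.0, -28.8]
force: [-3.6, 1.4, 7.4]
gripper_width: 0.001
grip_force: 3.8
```

Red shows the same hard stop. I'll lift clear, back away and check all three.

```bash

python3 -m crank '{"xyz":[[0,0,1],[0,0,4],[0,0,4],[0,0,4],[0,0,4]],"rot":[[0,0,0],[0,0,0],[0,0,0],[0,0,0],[0,0,0]]}'
python3 -m crank '{"xyz":[[-3,-4,0],[-3,-4,0],[-3,-4,0],[-3,-4,0],[-2,-4,0]],"rot":[[0,0,0],[0,0,0],[0,0,0],[0,0,0],[0,0,0]]}'
python3 -m crank '{"xyz":[[0,0,0],[0,0,0]],"rot":[[0,0,0],[0,0,0]]}'
python3 - <<'E'
from h import *
R={'top':{'lamp':(231,215,22),'extractor':(291,222,22),'sander':(411,224,22)},'scene':{'lamp':(284,268,28),'extractor':(323,231,25),'sander':(387,171,22)}}
o=[]
for c in R:
    im=robot.read_camera(c);I=robot.camera_info(c);row=[]
    for n,r in R[c].items():
        ce,d,na,h=rocker(im,n,r,150);print(c,n,ce.round(1),d,na,cast([ce],I,.036)[0].round(4),d is not None and [cast([d],I,z)[0][:2].round(4) for z in (.033,.035,.038)])
        x,y,_=r;row.append(cv2.resize(im[y-25:y+25,x-33:x+33],(264,200),interpolation=cv2.INTER_CUBIC))
    o.append(np.hstack(row))
cv2.imwrite('pics/z5.png',np.vstack(o))
E
```

```text
time_s: 11.9
eef_pos: [0.4921, -0.2725, 0.2097]
ee_rot: [180.0, -0.1, -28.8]
force: [0.2, -0.3, -0.4]
gripper_width: -0.002
grip_force: 0.0
time_s: 12.4
eef_pos: [0.3501, -0.4741, 0.2083]
ee_rot: [180.0, -0.1, -28.8]
force: [1.4, -0.3, -0.5]
gripper_width: -0.003
grip_force: 0.0
time_s: 12.6
eef_pos: [0.3513, -0.4733, 0.2077]
ee_rot: [180.0, -0.1, -28.9]
force: [-0.2, -0.7, -1.0]
gripper_width: -0.002
grip_force: 0.0
top lamp [228.8 216.5] [237.         219.90909091] 11 [0.532  0.2869 0.036 ] [array([0.5218, 0.261 ]), array([0.5216, 0.2607]), array([0.5214, 0.2601])]
top extractor [290.3 220.5] [292.4 229.4] 15 [0.5209 0.0932 0.036 ] [array([0.4933, 0.0865]), array([0.4932, 0.0864]), array([0.493 , 0.0862])]
top sander [411.2 223.4] [406.61538462 231.38461538] 13 [ 0.5134 -0.2837  0.036 ] [array([ 0.4886, -0.2696]), array([ 0.4885, -0.2692]), array([ 0.4883, -0.2686])]
scene lamp [282.  267.7] [291.625 263.25 ] 8 [0.5313 0.2904 0.036 ] [array([0.521 , 0.2598]), array([0.5198, 0.2613]), array([0.5179, 0.2635])]
scene extractor [324.5 229. ] [334.  231.5] 6 [0.5208 0.0941 0.036 ] [array([0.4928, 0.0852]), array([0.4916, 0.087 ]), array([0.4899, 0.0898])]
scene sander [386.5 168.3] [391. 173.] 7 [ 0.5134 -0.2837  0.036 ] [array([ 0.4889, -0.2712]), array([ 0.4878, -0.2687]), array([ 0.486 , -0.2649])]
```

View pics/z5.png

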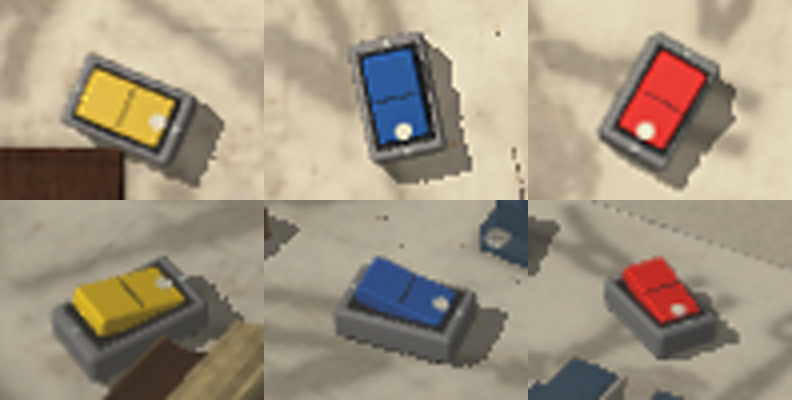

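All three dotted ends are down at about 35 mm, and the housings are where they were at the start.

```bash
python3 -c "
from rig import robot
print(robot.finish_job())"
```

```text
the job is handed in; nothing more can be done
None
```

I switched on yellow, then blue, then red: each dotted end is fully down (about 35 mm in the camera views), the housings haven't moved, and I handed the job in at about 13 s with the arm clear.

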